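Shut the guard cover and hold the recessed reset button with the stylus

TASK

Reset the white shaker control unit: first fold its blue hinged cover down until it lies flat and shut on the unit, then take the orange-handled stylus out of its grey stand, reach its steel pin through the hole in the shut cover and push the recessed red button all the way in. Finish while still gripping the stylus and holding the button down with it, the cover still shut; do not let go or withdraw. Leave the other things on the bench where they are.

Things in the scene. Friction and masses are not known exactly. Their poses are not given: they have to be found in the camera images.
- control_unit: White control unit, 170 (x) x 180 (y) x 64 mm, immovable. Origin: centre of its underside on the bench. Its front (dark display, two grey dials) faces its own -x; the cover's hinge runs along y near its rear (+x) edge. A round well, 24 mm wide and 30 mm deep, goes down into its top at x = y = 0; the red button stands in it.
- guard_cover (a joint): Angle (rad) of the blue cover: 0 = flat and shut (hard stop), 1.57 = upright, at most 1.9; starts between 0.6 and 1.75. The hinge is stiff (0.13 N m): the cover stays where it is left. Plate 130 mm wide, 6 mm thick, from the hinge 120 mm forward (to the unit's -x when shut), then a 40 mm wide tab 10 mm further. Shut, its top is 71 mm above the bench.
- cover_hinge (a point): Middle of the cover's hinge line, 68 mm above the bench, 70 mm behind (+x of) the unit's centre. The hinge line is parallel to the unit's y axis. The cover plate's mid-thickness lies on this line.
- cover_edge (a point): Point on the outer face of the cover, in the middle of its width, 120 mm from the hinge line, at the free edge (the tab begins here). The outer face is the upper one when shut, the one turned away from the robot when upright; pushing on it near this edge shuts the cover. Own z points out of the outer face, x to the hinge, y along the hinge.
- cover_aperture (a point): Centre of the 16 mm round hole through the cover, on its outer face, 70 mm from the hinge line. When the cover is shut the hole is directly above the button.
- reset_button (a joint): Travel (m) of the red button: 0 = out, 0.008 = all the way in (hard stop); moves straight down, on a spring: 1.5 N to start, 7.5 N all the way in, springs back when released.
- button_top (a point): Centre of the top of the red button (20 mm wide), at the bottom of the well: when out it is 46 mm above the bench, 25 mm below the upper face of the shut cover. It moves with the button.
- stylus_stand: Grey block 60 x 60 x 60 mm, immovable, origin at the centre of its underside on the bench; an 11 mm wide vertical hole through its middle holds the stylus.
- stylus: Stylus, 145 mm long, about 45 g, standing upright in its stand, tip down. Origin at the tip; z runs up along it. Steel pin 6 mm thick from 0 to 55 mm; round black collar 22 mm wide from 55 to 61 mm, which rests on top of the stand, so the tip starts 5 mm above the bench; orange square handle 16 x 16 mm, faces square to its own x and y, from 61 to 141 mm; small black end cap to 145 mm.
- stylus_tip (a point): The tip of the stylus pin, at the stylus's origin.
- white_flask: Bystander: translucent white plastic flask, 75 mm wide, 130 mm tall, loose; origin at its underside.
- timer: Bystander: white bench timer, 66 x 66 x 19 mm, loose; origin at its underside.
- tape_roll: Bystander: roll of beige tape, 76 mm across, 19 mm tall, loose; origin at its underside.
- loose_cap: Bystander: blue screw cap, 35 mm across, 13 mm tall, loose; origin at its underside.
- marker_1: Bystander: marker with dark blue cap, 135 mm long, 12 mm thick, loose; origin at its underside.

How it is judged:
By the outcome, as a careful person would: the job done as asked, in the order asked, and still so for the second after the job is handed in, while the arm keeps its last pose, push and grip.
It also fails if it takes over 64 s, if anything falls off the work surface, if the arm or the gripper's body presses on something with over 40 N, if the wrist force passes 120 N, or if a joint passes its speed limit or range.

ROBOT

A 7-joint arm with a two-finger parallel gripper is mounted at the origin on a cart in front of the work surface, level with it; the furniture and walls round the work are solid. World frame = base frame: x ahead of the robot, y to its left, z up, the work surface at z = 0. Lengths are in mm, angles in rad, forces in N, time in s.
With the tool pointing down it reaches from about 425 to 1025 mm from the base axis. Payload 3.6 kg.
Tool frame: the origin (TCP) lies at the very end of the fingers, on their centre line; the grasp point (between the pads) lies 19 mm behind it (bot.grip_depth is the distance from the TCP to the grasp point, in mm); z points along the fingers, y is the line along which they close (so a half turn about z gives the same grasp; the last joint's range is limited). The gripper opens to 85 mm and grips with 20 to 120 N. Pads are 22 mm wide; open, the fingers measure 114 mm over their backs; the gripper's body (76 mm by 85 mm) begins 54 mm behind the grasp point. The pads swing forward as they close: fully open they stand 13 mm farther back than shut.
Start: joints at [1.206, 0.591, 0.048, 1.609, -0.033, 0.943, -0.034], TCP at [194.639, -698.388, 231.302] pointing down, gripper open.
Joint ranges: [-2.69, 2.69], [-0.47, 2.24], [-1.27, 1.36], [0.19, 2.51], [-1.53, 4.68], [0.08, 2.07], [-3.09, 3.09]. Speed limits (rad/s): [2.57, 2.57, 3.14, 3.14, 3.14, 3.14, 3.14].

INTERFACE

Orientations are given as a unit quaternion [w, x, y, z].
In Python, from cell import bot, planner, viewer, monitor gives the robot as it stands. Calls block until the motion is done:
- bot.move_pose(position, orientation): joint-space move of the TCP to a pose.
- bot.move_straight(position, rot=None, vel=150): straight line of the TCP; rot=None keeps the orientation; vel is the mean speed in mm/s.
- bot.move_j(angles): joint-space move.
- bot.gripper_to(opening, force=None): opening from 0.0 (shut) to 1.0 (fully open); force is the grip in N (None keeps the last); returns when the fingers have stopped.
- bot.dwell(seconds).
- planner.ik(position, orientation): joint angles nearest the present ones, or None.
- viewer.camera(name): name is "side" or "top" or "wrist"; returns a dict with "frame" (384x512x3 uint8, red, green, blue), "mtx" (3x3 intrinsics, pixels), "k1" (the pictures are not rectified: a ray, as slopes to the right and down, at radius r is drawn at 1 + k1 r^2 times it, then the intrinsics apply), "eye" and "orientation" of the camera in the world. Camera axes: x right, y down, z forward; pixel columns grow to the right and rows downward; lengths in mm; the calibration is good to about 2 mm. A picture is of the moment at which its call begins. There is no depth.
A pose or a line that the arm cannot do raises bot.MotionError and nothing moves.
- bot.job_done(): hands the job in; it is judged then, once.
Readings, each from a call of its own:
- monitor.get_t(): time.
- monitor.get_qpos(): joint angles.
- monitor.get_joint_vel(): joint speeds.
- monitor.get_tau(): joint torques, N m.
- monitor.get_ee_pos(): TCP position.
- monitor.get_tcp_rot(): TCP orientation.
- monitor.get_wrist_force(): force on the tool from outside, world axes, zero at the start.
- monitor.get_wrist_torque(): the same for the moment, N m.
- monitor.get_gripper_width(): opening from 0.0 (shut) to 1.0 (fully open).
- monitor.get_grasp_force(): force on a finger pad.
Only numpy, scipy, OpenCV 4.12 (cv2) and the standard library are available. Lean on these libraries where they do the work, as an engineer would, in place of code of your own. Each camera call takes 0.05 s, during which the arm holds its last target. There are 200 camera calls.

## Working session

There is one attempt and no reset: what is moved stays moved. The work goes in short steps, each a Python script; the robot and the scene stay as the last script left them, time stands still between calls to the robot, and variables do not carry over. Pictures are saved under pics/ and viewed, at most 10 in all, crops included, and the job is handed in when it is done.

```bash
mkdir -p pics
cat > h.py <<'E'
import numpy as np, cv2, json
from scipy.spatial.transform import Rotation as R
from cell import bot, planner, viewer, monitor
def rot(q): return R.from_quat([q[1],q[2],q[3],q[0]])
def quat(r):
    q=r.as_quat(); return [q[3],q[0],q[1],q[2]]
def snap(name,fn):
    c=viewer.camera(name); cv2.imwrite('pics/'+fn+'.png',cv2.cvtColor(c['frame'],cv2.COLOR_RGB2BGR))
    json.dump({k:np.array(c[k]).tolist() for k in('mtx','k1','eye','orientation')},open('pics/'+fn+'.json','w'))
    return c
def load(fn): return json.load(open('pics/'+fn+'.json'))
def ray(c,px):
    K=np.array(c['mtx']);k=float(np.ravel(c['k1'])[0])
    s=cv2.undistortPoints(np.array([[px]],float),K,np.array([k,0,0,0.]))[0,0]
    return np.array(c['eye'],float),rot(c['orientation']).apply([s[0],s[1],1])
def at_z(c,px,z):
    e,d=ray(c,px); return e+d*(z-e[2])/d[2]
def proj(c,P):
    K=np.array(c['mtx']);k=float(np.ravel(c['k1'])[0])
    r=rot(c['orientation']).inv()
    p=r.apply(np.atleast_2d(P)-np.array(c['eye']))
    s=p[:,:2]/p[:,2:]; s=s*(1+k*(s**2).sum(1,keepdims=True))
    return s@K[:2,:2].T+K[:2,2]
E
python3 - <<'E'
from h import *
for n in('top','side'): 
    c=snap(n,n+'0'); print(n,c['mtx'],c['k1'],c['eye'],c['orientation'])
print(monitor.get_t(),monitor.get_tcp_rot())
E
```

```text
top [[486.597964     0.         254.03324298]
 [  0.         486.597964   184.04340211]
 [  0.           0.           1.        ]] -0.08682577496702569 [ 323.02633472 -120.96210264 1634.01248487] [ 0.05479896 -0.69841954  0.71173872 -0.05133441]
side [[420.70350101   0.         263.45862198]
 [  0.         420.70350101 190.69492921]
 [  0.           0.           1.        ]] -0.004631865523310961 [  168.89603038 -1226.42089502   852.0830513 ] [-0.46469606  0.86981805 -0.14748445  0.07564699]
0.1 [-1.02122967e-03  9.90775480e-01  1.35509654e-01 -1.96018595e-04]
```

View pics/top0.png

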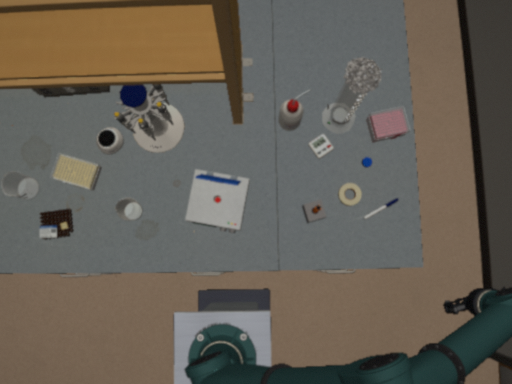

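View pics/side0.png

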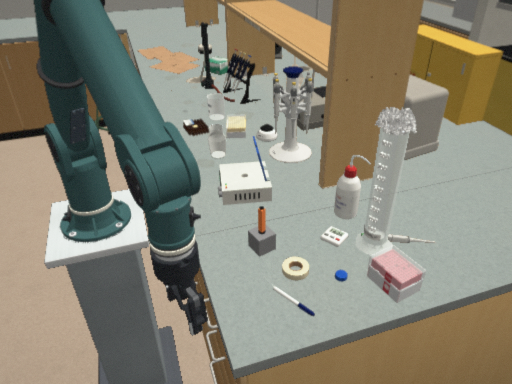

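The top view shows the unit near (217,200) with its red button at (217,199). The cover is almost upright, a blue strip near (217,180). The stand is near (314,212). The side view shows the stylus at (262,220). Next I'll enlarge these areas to measure them.

Run:
```python
from h import *
t=cv2.imread('pics/top0.png');s=cv2.imread('pics/side0.png')
z=lambda im,x,y,w,h,k:cv2.resize(im[y:y+h,x:x+w],None,fx=k,fy=k,interpolation=cv2.INTER_CUBIC)
a=np.hstack([z(t,180,165,75,70,5),z(t,294,190,40,35,10)[:350]])if 0 else None
im=np.zeros((600,800,3),np.uint8)
im[:350,:375]=z(t,180,165,75,70,5)
im[:280,400:720]=z(t,295,194,40,35,8)
im[300:600,400:660]=z(s,210,130,65,75,4)
im[360:600,0:360]=z(s,240,200,45,30,8)
im[300:600,670:800]=z(s,246,200,26,60,5)
cv2.imwrite('pics/z.png',im)
c=load('top0')
print(at_z(c,(217,199),50),at_z(c,(314,212),60))
```

```text
[515.61045681   6.98719328  50.        ] [ 465.82379882 -308.3689199    60.        ]
```

View pics/z.png

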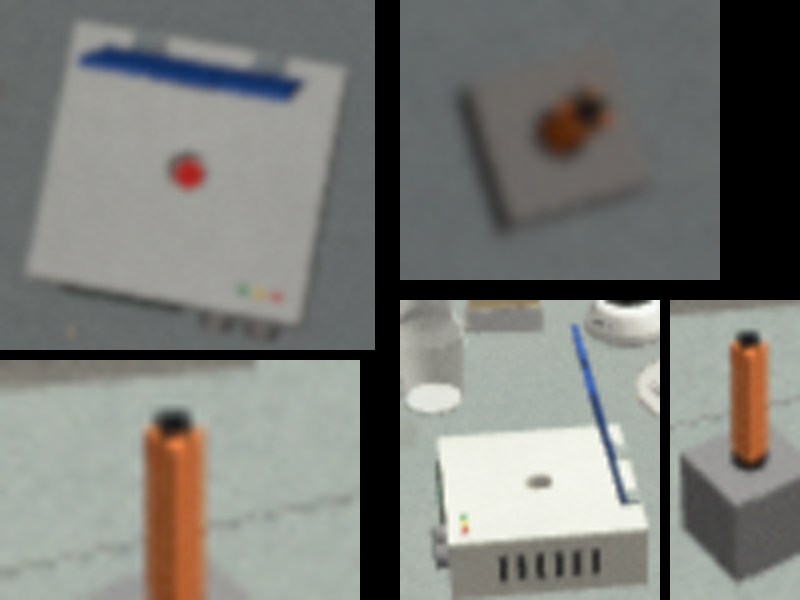

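The zoom shows the unit's top corners, the cover leaning slightly forward of upright, and the stylus in its stand. I'll fit poses to these.

```bash
cat > fit.py <<'E'
from h import *
from scipy.optimize import least_squares
t,s=load('top0'),load('side0')
Z=lambda x,y,ox,oy,X,Y,k:[X+(x-ox+.5)/k-.5,Y+(y-oy+.5)/k-.5]
T=lambda x,y:Z(x,y,0,0,180,165,5); S=lambda x,y:Z(x,y,400,300,210,130,4); ST=lambda x,y:Z(x,y,400,0,295,194,8)
def W(p,L): c,n=np.cos(p[2]),np.sin(p[2]); L=np.atleast_2d(L); return np.c_[p[0]+c*L[:,0]-n*L[:,1],p[1]+n*L[:,0]+c*L[:,1],L[:,2]]
top=np.array([T(78,20),T(347,66),T(300,325),T(27,275)]); L=np.array([[85,90,64],[85,-90,64],[-85,-90,64],[-85,90,64.]])
sp=np.array([S(438,437),S(448,545),S(648,530)]); SL=L[[3,2,1]]
f=lambda p:np.r_[(proj(t,W(p,L))-top).ravel(),(proj(s,W(p,SL))-sp).ravel()]
u=least_squares(f,[515,7,-.15],x_scale=[10,10,.1])
print('unit',u.x,f(u.x).round(1),proj(t,W(u.x,[0,0,46])),T(188,172))
def cov(a,r,y,n): return [70-r*np.cos(a)+n*np.sin(a),y,68+r*np.sin(a)+n*np.cos(a)]
fe=np.array([T(80,62),T(292,100)]); fs=np.array([S(577,326)])
g=lambda a:np.r_[(proj(t,W(u.x,[cov(a[0],120,65,-3),cov(a[0],120,-65,-3)]))-fe).ravel(),(proj(s,W(u.x,[cov(a[0],130,0,0)]))-fs).ravel()]
a=least_squares(g,[1.4]);print('cover',a.x,g(a.x).round(1))
k=np.array([ST(475,88),ST(605,48),ST(650,185),ST(515,225)]);KL=np.array([[30,30,60],[30,-30,60],[-30,-30,60],[-30,30,60.]])
h=lambda p:(proj(t,W(p,KL))-k).ravel()
q=least_squares(h,[465,-308,.2],x_scale=[10,10,.1]);print('stand',q.x,h(q.x).round(1))
cap=lambda p:np.r_[proj(t,[p[0],p[1],150])[0]-ST(592,106),proj(s,[p[0],p[1],150])[0]-Z(172,415,0,360,240,200,8),proj(s,[p[0],p[1],66])[0]-Z(750,460,670,300,246,200,5)]
w=least_squares(cap,q.x[:2]);print('stylus',w.x,cap(w.x).round(1))
print('panel',at_z(t,(238,122),0),at_z(s,(322,186),0))
E
python3 fit.py
```

```text
unit [ 5.15858764e+02  5.03414244e+00 -1.94996105e-01] [ 0.  -0.3  0.1 -0.   0.2 -0.5  0.1 -0.4 -0.5  0.3 -0.4 -0.  -0.5 -0.3] [[217.69161979 199.05896568]] [217.2, 199.0]
cover [1.34871819] [-0.1 -0.3 -0.3 -0.4  0.8  5.2]
stand [ 4.70337020e+02 -3.10891853e+02  2.69079805e-01] [-0.8 -0.2  0.5 -0.4  0.5  0.1 -0.3  0.4]
stylus [ 473.764079   -312.90473273] [ 0.2 -0.1  0.   0.9 -0.2 -1.1]
panel [789.18019832 -63.61914889   0.        ] [794.19304785 -66.10146684   0.        ]
```

```bash
cat >> h.py <<'E'
U=np.array([515.86,5.03]);YU=-.195
def uw(x,y,z): c,n=np.cos(YU),np.sin(YU); return [U[0]+c*x-n*y,U[1]+n*x+c*y,z]
def down(yaw): return quat(R.from_euler('z',yaw)*R.from_euler('x',np.pi))
E
python3 - <<'E'
from h import *
q=down(YU)
bot.gripper_to(0.0)
bot.move_pose(uw(110,0,300),q)
bot.move_straight(uw(110,0,165),vel=250)
print(monitor.get_t(),monitor.get_wrist_force())
for a in np.r_[1.45,1.3:0.05:-.125,0]:
    x=70-110*np.cos(a)+3*np.sin(a)+11; z=68+110*np.sin(a)+3*np.cos(a)
    bot.move_straight(uw(x,0,z),vel=120)
    print(round(a,2),np.round(monitor.get_wrist_force(),1))
for dz in(1,2,3):
    bot.move_straight(uw(x,0,71-dz),vel=30); print(dz,np.round(monitor.get_wrist_force(),1),monitor.get_ee_pos())
print(monitor.get_t())
snap('side','side1'); snap('top','top1')
E
```

```text
4.4083 [0.4810347  0.19338299 1.25222882]
1.45 [-0.6  0.2  0.1]
1.3 [-0.3 -0.1 -0.5]
1.18 [ 0.7 -0.6 -0. ]
1.05 [-0.4 -0.4 -0.9]
0.92 [ 0.6 -0.4  0.1]
0.8 [-0.2  0.2  0.3]
0.68 [0.1 0.7 0.2]
0.55 [-0.7 -0.   0.1]
0.43 [ 0.6  0.4 -0.7]
0.3 [-0.2  0.4  0.4]
0.18 [ 0.5  1.1 -0.3]
0.0 [-0.3  0.5  1.2]
1 [-0.9  0.1  8.5] [487.79790816  10.64511542  70.94077218]
2 [-1.8  0.5 16.3] [487.77712625  10.63370096  70.74441523]
3 [-3.6 -0.5 25.6] [487.78790808  10.63187117  70.54740211]
8.6417
```

Run:
```python
from h import *
p=monitor.get_ee_pos()
bot.move_straight([p[0],p[1],200],vel=250)
bot.move_pose([473,-312,270],down(.27)); bot.gripper_to(0.7)
w=snap('wrist','w1'); snap('top','top2')
print(monitor.get_t(),w['eye'],proj(w,[473.8,-312.9,150]))
a=cv2.imread('pics/w1.png'); t=cv2.imread('pics/top2.png')[165:235,180:255]
im=np.zeros((384,512+288,3),np.uint8); im[:,:512]=a; im[:269,512:]=cv2.resize(t,(288,269),interpolation=cv2.INTER_CUBIC)
cv2.imwrite('pics/w1z.png',im)
```

```text
11.3667 [ 539.07019477 -294.00669347  414.29652089] [[253.09941843 187.09071265]]
```

View pics/w1z.png

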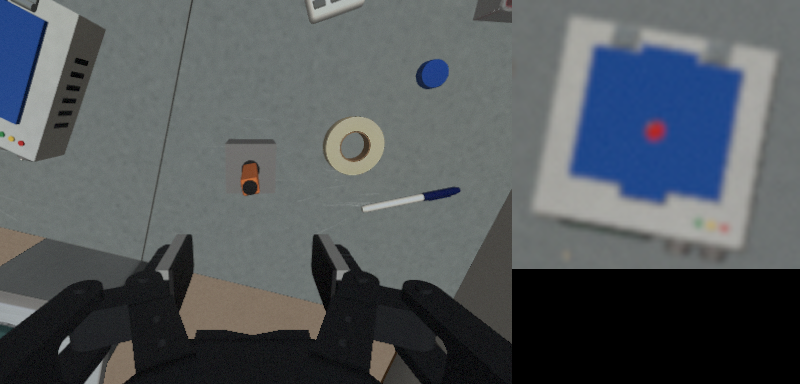

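The cover lies flat and shut, with the red button showing through its hole. The wrist view puts the stylus cap at (250,187), against (253,187) predicted. I'll zoom in to read the handle's yaw.

Run:
```python
from h import *
a=cv2.imread('pics/w1.png')[135:205,215:285]
cv2.imwrite('pics/w1c.png',cv2.resize(a,None,fx=8,fy=8,interpolation=cv2.INTER_CUBIC))
w=load('w1')
for p in((250,187),(250.5,187)): print(at_z(w,p,150))
```

```text
[ 473.12623733 -310.15680838  150.        ]
[ 473.24818648 -310.59564921  150.        ]
```

View pics/w1c.png

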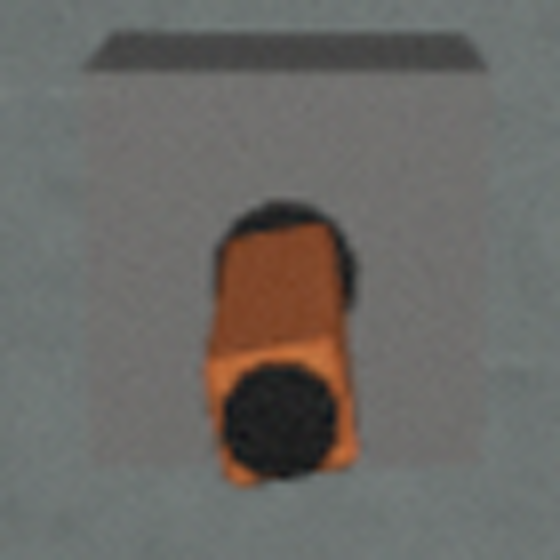

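Run:
```python
from h import *
q=down(.39); P=[473.2,-310.6]
bot.move_pose(P+[200],q); bot.move_straight(P+[86],vel=150)
print(np.round(monitor.get_wrist_force(),1))
bot.gripper_to(0.0,80); bot.dwell(.2)
print(monitor.get_t(),monitor.get_gripper_width(),monitor.get_grasp_force(),np.round(monitor.get_wrist_force(),1),monitor.get_ee_pos())
bot.move_straight(P+[200],vel=120)
print(monitor.get_gripper_width(),monitor.get_grasp_force())
h=uw(0,0,0); print(h)
bot.move_pose([h[0],h[1],190],down(.39))
print(monitor.get_t(),monitor.get_ee_pos())
w=snap('wrist','w2'); s=snap('side','s2'); t=snap('top','t2')
im=np.zeros((600,800,3),np.uint8)
im[:384,:512]=cv2.imread('pics/w2.png')
im[384:600,:216]=cv2.resize(cv2.imread('pics/t2.png')[175:229,190:244],None,fx=4,fy=4)
im[120:600,520:800]=cv2.resize(cv2.imread('pics/s2.png')[125:205,222:268],(280,480),interpolation=cv2.INTER_CUBIC)
cv2.imwrite('pics/m2.png',im)
print('pred tip side',proj(s,[h[0],h[1],104]),'hole side',proj(s,[h[0],h[1],71]),'wrist hole',proj(w,[h[0],h[1],71]),'tip',proj(w,[h[0],h[1],104]))
```

```text
[ 0.2 -0.5  0.1]
13.325 0.17441680284963074 77.82057166099548 [-0.4  1.2  5.7] [ 473.5334215  -310.81806294   86.69733727]
0.18026246278227095 77.8313398361206
[np.float64(515.86), np.float64(5.03), 0]
15.6333 [515.98860725   3.29401364 189.82935375]
pred tip side [[243.37678652 165.2953513 ]] hole side [[243.67397291 173.31581149]] wrist hole [[249.98348236 187.24192111]] tip [[249.70962512 197.55136264]]
```

View pics/m2.png

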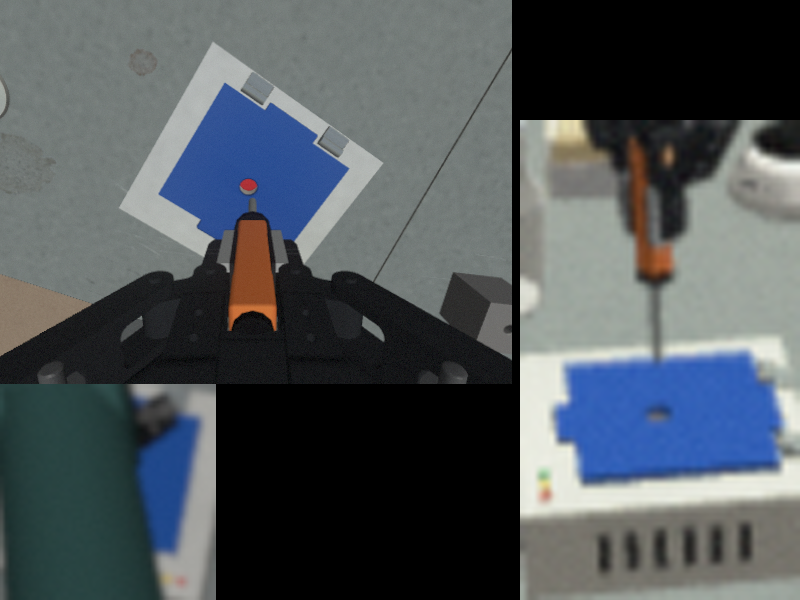

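The stylus is held. In the wrist view the tip is near (252,198) and the hole near (249,186). I'll magnify both to measure the offset.

Run:
```python
from h import *
w,s=load('w2'),load('s2')
im=np.zeros((600,800,3),np.uint8)
im[:,:400]=cv2.resize(cv2.imread('pics/w2.png')[170:230,230:270],None,fx=10,fy=10,interpolation=cv2.INTER_CUBIC)
im[:,400:]=cv2.resize(cv2.imread('pics/s2.png')[130:190,224:264],None,fx=10,fy=10,interpolation=cv2.INTER_CUBIC)
cv2.imwrite('pics/m3.png',im)
p=monitor.get_ee_pos();print(p,monitor.get_tcp_rot(),down(.39))
print(proj(s,[[p[0],p[1],z] for z in(104,159,165,240)]),proj(w,[[p[0],p[1],z] for z in(104,159,165,240)]))
```

```text
[516.05962375   3.04773165 189.91927454] [ 3.48963200e-04  9.81376084e-01  1.92095954e-01 -6.58175945e-05] [np.float64(6.007184441624301e-17), np.float64(0.9810476695495773), np.float64(0.19376653496242197), np.float64(1.1864778341180188e-17)]
[[243.59472932 165.55521586]
 [243.08690064 151.72701817]
 [243.03021098 150.18303536]
 [242.29904568 130.26344864]] [[252.09513792 198.2289491 ]
 [252.10764944 223.37722357]
 [252.10945723 227.0110008 ]
 [252.14832572 305.14536585]]
```

View pics/m3.png

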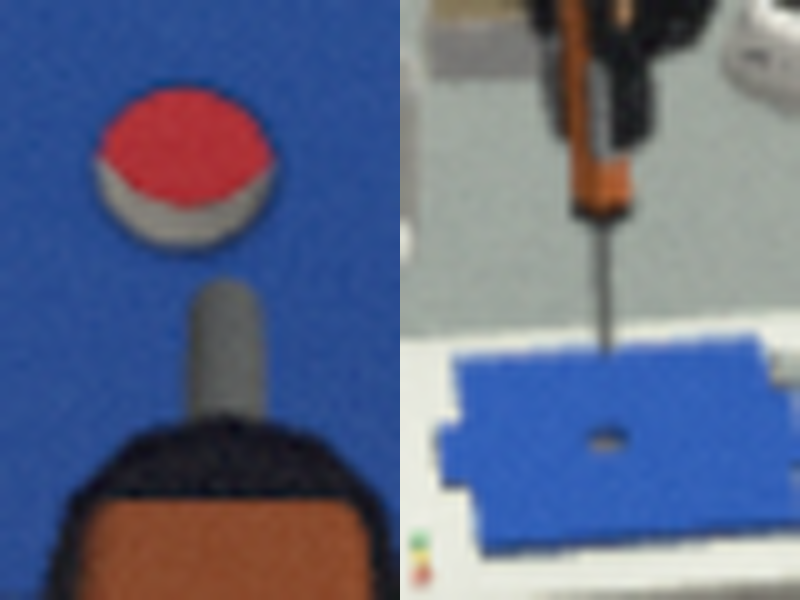

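Run:
```python
from h import *
w,s=load('w2'),load('s2')
print('hole wrist',at_z(w,(248.1,186.2),71),'side',at_z(s,(244.4,173.5),71))
print('tip wrist',at_z(w,(252.1,199.3),104),'side',at_z(s,(243.95,164.7),104))
h=uw(0,0,0)
bot.move_straight([h[0],h[1],185],vel=60);bot.dwell(.3);print(monitor.get_ee_pos(),monitor.get_t(),monitor.get_wrist_force())
```

```text
hole wrist [516.11641126   6.97658822  71.        ] side [517.9285529    2.96365922  71.        ]
tip wrist [515.23166437   2.70463248 104.        ] side [518.96004015   8.31804103 104.        ]
[515.94409556   5.09440077 185.0812522 ] 16.3333 [ 0.29957826 -0.27575603 -1.46211269]
```

Run:
```python
from h import *
bot.move_straight([516.5,6.5,163],vel=60);bot.dwell(.3);p=monitor.get_ee_pos();print(p,monitor.get_t())
w=snap('wrist','w3');s=snap('side','s3')
print(proj(w,[[p[0],p[1],77],[p[0],p[1],71]]),proj(s,[[p[0],p[1],77],[p[0],p[1],71]]))
im=np.zeros((600,800,3),np.uint8)
im[:,:400]=cv2.resize(cv2.imread('pics/w3.png')[170:230,230:270],None,fx=10,fy=10,interpolation=cv2.INTER_CUBIC)
im[:,400:]=cv2.resize(cv2.imread('pics/s3.png')[140:200,224:264],None,fx=10,fy=10,interpolation=cv2.INTER_CUBIC)
cv2.imwrite('pics/m4.png',im)
```

```text
[516.70569809   6.49071822 163.25946719] 17.15
[[251.83070357 198.20465169]
 [251.84045314 196.13031005]] [[243.72934126 171.62941786]
 [243.78254426 173.07223048]]
```

View pics/m4.png

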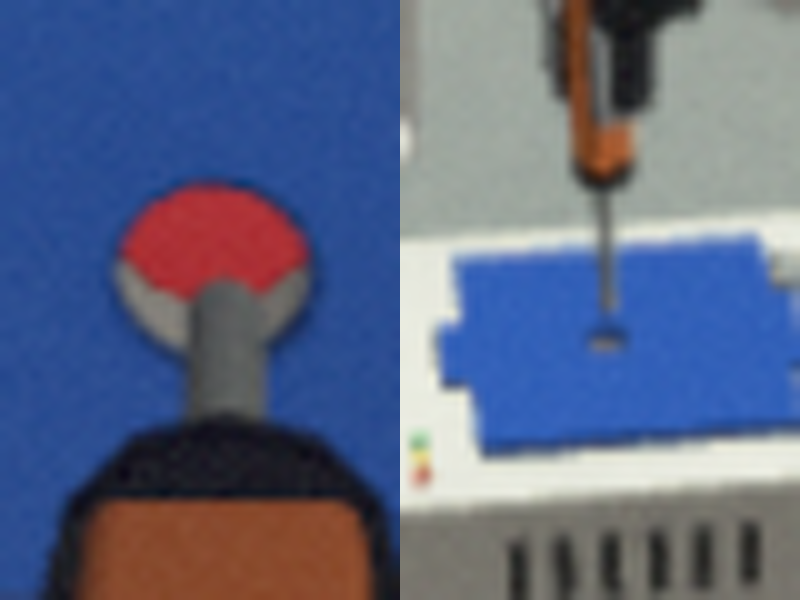

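Tip and hole line up to about 1 mm in both views. I'll insert slowly while watching the force.

Run:
```python
from h import *
x,y=516.9,7.2
f=lambda:np.round(monitor.get_wrist_force(),1)
bot.move_straight([x,y,163],vel=40);bot.dwell(.2);print(f())
for z in[157,152,147,142,138,135,133,131,129,127,125,124,123]:
    bot.move_straight([x,y,z],vel=30);bot.dwell(.15);F=f();p=monitor.get_ee_pos()
    print(z,F,np.round(p,1))
    if F[2]>16 or (z>136 and np.abs(F).max()>5): break
print(monitor.get_t(),monitor.get_gripper_width())
```

```text
[ 0.1 -0.2 -0.3]
157 [ 0.9 -0.1 -0.7] [516.9   7.2 157. ]
152 [ 0.3 -0.3 -0.8] [516.9   7.2 152. ]
147 [ 0.3 -1.1 -1.2] [516.9   7.2 147. ]
142 [ 0.7 -0.  -0.1] [516.9   7.2 142. ]
138 [-0.4 -0.5 -0.3] [516.9   7.2 138. ]
135 [ 0.4 -0.2 -0.2] [516.9   7.2 135. ]
133 [ 0.1  0.6 -0.8] [516.9   7.2 133. ]
131 [ 0.2 -0.3 -0.6] [516.9   7.2 131. ]
129 [ 0.7  0.7 -0.4] [516.9   7.2 129. ]
127 [0.7 1.1 1.4] [517.2   7.2 127.2]
125 [ 0.5 -0.3  3. ] [517.2   7.2 125.1]
124 [-0.  -0.7  3.8] [517.2   7.3 124.1]
123 [ 0.5 -0.   4.6] [517.1   7.2 123.1]
23.2333 0.16994313877876988
```

Run:
```python
from h import *
x,y=516.9,7.2
f=lambda:np.round(monitor.get_wrist_force(),1)
for z in np.arange(122,114,-1.):
    bot.move_straight([x,y,z],vel=30);bot.dwell(.15);F=f();print(z,F,np.round(monitor.get_ee_pos(),1))
    if F[2]>16: break
bot.dwell(.8);print(f(),np.round(monitor.get_ee_pos(),1),monitor.get_grasp_force(),monitor.get_t())
w=snap('wrist','w4');s=snap('side','s4')
im=np.zeros((400,800,3),np.uint8)
im[:,:400]=cv2.resize(cv2.imread('pics/w4.png')[130:250,190:310],(400,400),interpolation=cv2.INTER_CUBIC)
im[:,400:]=cv2.resize(cv2.imread('pics/s4.png')[130:210,204:284],(400,400),interpolation=cv2.INTER_CUBIC)
cv2.imwrite('pics/m5.png',im)
```

```text
122.0 [ 1.3 -0.7  5.2] [517.1   7.2 122.1]
121.0 [ 1.4 -0.   4.9] [517.1   7.2 121.2]
120.0 [ 0.9 -0.3  6.8] [517.1   7.3 120.2]
119.0 [ 1.9 -0.8  7. ] [517.2   7.2 119.3]
118.0 [-0.2  0.2 12.7] [517.3   7.3 118.9]
117.0 [-1.6 -0.4 18.4] [517.5   7.3 118.6]
[-1.7  0.2 18.4] [517.5   7.3 118.6] 80.5960214138031 26.4333
```

View pics/m5.png

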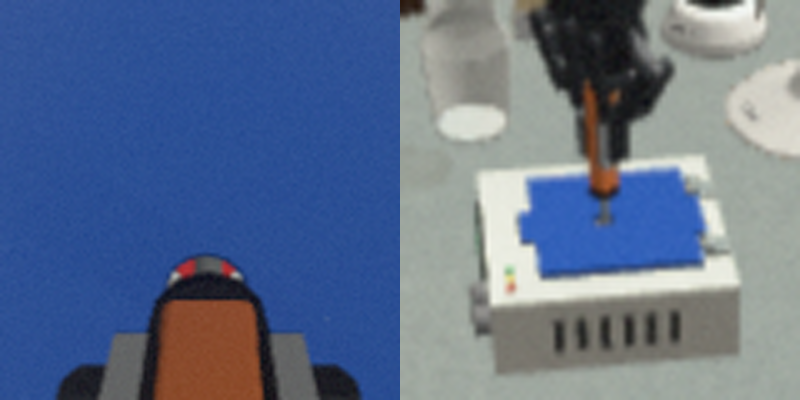

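The pin goes through the hole with the cover flat. The force rose along the spring to about 7 N, then stiffened to a steady 18 N, so the button is at its hard stop.

```bash
python3 -c "
from h import *
print(np.round(monitor.get_wrist_force(),1)); print(bot.job_done())"
```

```text
[-0.9  0.3 17.3]
the job is handed in; nothing more can be done
None
```

The job is handed in: the cover is shut, and the gripped stylus is holding the red button against its hard stop at about 17 N, after about 26 s of the 64 s allowed.

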